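# Tip the angle stand onto its rimmed leg and stand the reagent tub in it

## Robot

A 7-joint arm with a two-finger parallel gripper is mounted at the origin on a cart in front of the work surface, level with it; the furniture and walls round the work are solid. World frame = base frame: x ahead of the robot, y to its left, z up, the work surface at z = 0. Lengths are in m, angles in degrees, forces in N, time in s.
With the tool pointing down it reaches from about 0.4 to 0.85 m from the base axis. Payload 4.5 kg.
Tool frame: the origin (TCP) lies on the front face of the gripper's body, between the roots of the fingers; the fingertips stand 64 mm ahead of it and the grasp point (between the pads) lies 45 mm ahead of it; z points along the fingers, y is the direction in which the jaws open and shut (so a half turn about z gives the same grasp; the last joint's range is limited). The gripper opens to 88 mm and grips with 3 to 60 N. Pads are 18 mm wide; open, the fingers measure 123 mm over their backs; the gripper's body (75 mm by 187 mm) begins 45 mm behind the grasp point.
Start: joints at [70.863, 39.483, -11.15, 89.685, 9.013, 51.709, -12.324], TCP at [0.225, -0.583, 0.303] pointing down, gripper open.
Joint ranges: [-172.22, 172.22], [-26.19, 119.32], [-84.43, 86.54], [7.71, 146.69], [-57.33, 237.33], [2.42, 119.75], [-152.13, 152.13]. Speed limits (degrees/s): [147.25, 147.25, 180, 180, 180, 180, 180].

## Interface

Orientations are given as a 3x3 rotation matrix whose columns are the frame's x, y, z axes.
In Python, from station import manip, viewer gives the robot as it stands.
- The arm moves only by the shell command python3 -m pendant 'ROWS' [OPENING]. ROWS is JSON, a list that holds one entry, the list of rows, each a list of 6 numbers: the shift along the tool's x, y, z in cm, then the turn, a rotation vector about the tool's x, y, z in degrees. A call has 1 to 10 rows; each row is the pose to reach, as a shift and turn from the pose measured when the call began, along the tool's axes at that moment; what a row does not reach only later rows make up. A row lasts 1/12 s, in which the tool goes at most 41.7 mm and 7.16 degrees, less where a joint would pass 70% of its speed; a pose out of reach is approached as far as the arm can. A call with a gripper value outside its range is refused whole. OPENING is the closure, from 0 (fully open) to 1 (shut), set as the call begins (- or left out, the last holds). The fingers move at their own pace and stop on an object; the grip force is fixed at half the most. Time passes only in rows, so rows that repeat a pose let the fingers close. It gives the time, the measured TCP pose, the force and the opening at its end, in the units of the state.
- manip.read_state(): the state, without advancing time (a new reading comes with each control period).
- viewer.get_image(name): name is "scene" or "top"; returns a dict with "img" (420x560x3 uint8, red, green, blue), "camera_matrix" (3x3 intrinsics, pixels), "view" (4x4, takes a point from world to camera coordinates). Camera axes: x right, y down, z forward; pixel columns grow to the right and rows downward; lengths in m; the calibration is good to about 2 mm. A picture is of the moment at which its call begins. There is no depth.
- manip.sign_off(): hands the job in, once; it reports no verdict.
Trained networks look in a picture, given as the dict that the camera call returned (one of the last four; its "shot" number tells which), for a name from the list of things; names that differ only in an ending like _2 or _b are one class to them, and where a whole thing is asked for, a point or a joint stands for the part that bears it (a point fixed in the world has none). Each returns a list of dicts, best first, with "score" (0 to 1); they miss things now and then, are a little off and sometimes report something else, mostly with a low value. They report only what shows in the picture. A call takes as long as a camera call. They do not tell look-alikes from the thing itself.
- viewer.cut_out(thing, picture): "pixels" (420x560 bool, what is visible of it) and "box" ([centre column, centre row, width, height] in pixels, round what is visible of it).
The state is a dict: "time": time; "qpos": joint angles; "qd": joint speeds; "joint_efforts": joint torques, N m; "tcp_pos": TCP position; "orientation": TCP orientation; "ft_force": force on the tool from outside, world axes, zero at the start; "ft_torque": the same for the moment, N m; "opening": finger opening in m.
Only numpy, scipy, OpenCV 4.12 (cv2) and the standard library are available. Lean on these libraries where they do the work, as an engineer would, in place of code of your own. Each camera call takes 0.05 s, during which the arm holds its last target. There are 200 camera calls.

## Task

Tip the aluminium angle stand over its corner edge so that it comes to lie flat on its long leg with the rimmed bay facing up: keep the corner edge on the worktop where it is, and ease the stand down under control instead of letting it fall. Then gently stand the square blue-capped reagent tub upright inside the rim of the bay. Leave the other bottles and glassware where they are and let go of everything.

Things in the scene. Friction and masses are not known exactly. Their poses are not given: they have to be found in the camera images.
- stand_corner (a point): Middle of the angle stand's outer corner edge, on the worktop. Loose L of 8 mm aluminium, 108 mm wide along the edge, 0.35-0.55 kg, overbalancing after about 15-20 degrees. x runs along the edge, y along the short leg (100 mm), z along the long leg (192 mm); start: y level, z up. Inside of the L: +y, +z. Tipped = turned +90 degrees about x: y up, z level where -y pointed.
- stand_rib (a point): Grasp point on the orange triangular rib that fills the inside of the corner, 14 mm thick along x, at mid width; 40 mm from the edge in y and z (axes as the corner's), 11 mm inside the rib's sloping edge, which runs from 88 mm up one leg to 88 mm along the other. Fingers closing along x enter along the bisector of the legs: 45 degrees from vertical, to one side before and the other after tipping.
- stand_bay (a point): Centre of the floor of the square bay (black rubber inlay) on the inner face of the long leg, 142 mm along z from the corner edge; axes as the corner's, y out of the bay. 92 by 92 mm inside the rim, which is 4 mm thick and 8 mm high. With the stand tipped, the bay floor is level, 8 mm above the worktop, and the short leg stands 100 mm tall beyond the rib.
- bottle_mid (a point): Centre, half-way up, of the loose square white reagent tub with a ribbed bright blue cap; z up, x and y square to its sides. 62 by 62 mm, 154 mm tall, 0.3 to 0.5 kg: body from 77 mm below this point to 44 mm above it, round cap (54 mm in diameter) from there to 77 mm above it.
- red_bottle_mid (a point): Bystander: round off-white bottle with a red cap, 88 mm in diameter, 177 mm tall; its centre half-way up.
- beaker_mid (a point): Bystander: small glass beaker with grey contents, 64 mm wide, 81 mm tall; its centre half-way up.
- flask_mid (a point): Bystander: small conical flask, 55 mm wide, 158 mm tall; its centre half-way up.
- dropper_mid (a point): Bystander: dropper bottle with blue collar and red teat, 30 mm wide, 86 mm tall; its centre half-way up.
- bulb_mid (a point): Bystander: red rubber suction bulb, 40 mm wide, 98 mm tall; its centre half-way up.
Mind the look-alikes: they are no part of the job. Leave any brown look-alike of the part that bears bottle_mid alone. What is shaped like the part that bears stand_corner but pink or yellow is not meant.

How it is judged:
By the outcome, as a careful person would: the job done as asked, in the order asked, and still so for the second after the job is handed in, with the robot touching nothing.
It also fails if it takes over 69 s, if anything falls off the work surface, if the arm or the gripper's body presses on something with over 40 N, if the wrist force passes 120 N, or if a joint passes its speed limit or range.

## Working session

There is one attempt and no reset: what is moved stays moved. The work goes in short steps, Python scripts to look and compute and a shell command to move; the robot and the scene stay as the last step left them, time stands still between calls to the robot, and variables do not carry over. Pictures are saved under pics/ and viewed, about 8 in all and at most 12, crops included, and the job is handed in when it is done.

```bash
mkdir -p pics; ls; cat > h.py <<'E'
from station import manip, viewer
import numpy as np, cv2
def shot(cam,fn=None):
    p=viewer.get_image(cam)
    if fn: cv2.imwrite('pics/'+fn+'.png',p['img'][:,:,::-1])
    return p
def proj(p,X):
    X=np.atleast_2d(X); c=X@p['view'][:3,:3].T+p['view'][:3,3]; u=c@p['camera_matrix'].T
    return u[:,:2]/u[:,2:]
def ray(p,uv,z):
    d=np.linalg.inv(p['camera_matrix'])@np.array([uv[0],uv[1],1.]); R=p['view'][:3,:3]
    o=-R.T@p['view'][:3,3]; d=R.T@d
    return o+d*(z-o[2])/d[2]
E
python3 - <<'E'
from h import *
for c in('scene','top'):
    p=shot(c,c+'0'); p['view']=np.array(p['view']);p['camera_matrix']=np.array(p['camera_matrix'])
    print(c,np.round(-p['view'][:3,:3].T@p['view'][:3,3],3),p['camera_matrix'][0,0])
    for n in('stand_corner','bottle_mid','red_bottle_mid','beaker_mid','flask_mid','dropper_mid','bulb_mid','stand_rib','stand_bay'):
        for r in viewer.cut_out(n,p)[:3]: print(n,round(r['score'],2),np.round(r['box']),)
s=manip.read_state();print(s)
E
```

```text
pics
scene [0.184 0.807 0.763] 382.87371226140607
stand_corner 0.76 [277. 247.  50.  90.]
stand_corner 0.73 [370. 183.  39.  63.]
stand_corner 0.67 [255. 202.  43.  67.]
bottle_mid 0.98 [351. 157.  12.  42.]
bottle_mid 0.97 [333. 170.  25.  47.]
bottle_mid 0.66 [304. 165.  20.  40.]
red_bottle_mid 0.69 [217. 338.  45.  74.]
beaker_mid 0.82 [209. 217.  20.  32.]
beaker_mid 0.26 [276. 246.  56.  86.]
flask_mid 0.61 [189. 236.  20.  54.]
dropper_mid 0.55 [215. 339.  45.  77.]
bulb_mid 0.69 [238. 191.  11.  25.]
stand_rib 0.91 [369. 184.  41.  63.]
stand_rib 0.89 [255. 200.  43.  66.]
stand_rib 0.6 [274. 251.  50.  89.]
stand_bay 0.89 [255. 202.  44.  66.]
stand_bay 0.65 [370. 184.  38.  59.]
top [ 0.458 -0.013  1.608] 412.73530983945784
stand_corner 0.91 [354. 259.  29.  34.]
stand_corner 0.88 [243. 219.  32.  29.]
stand_corner 0.77 [290. 179.  32.  26.]
bottle_mid 0.67 [371. 219.  21.  18.]
bottle_mid 0.65 [400. 225.  30.  20.]
bottle_mid 0.58 [369. 192.  28.  22.]
beaker_mid 0.58 [267. 144.  14.  18.]
flask_mid 0.6 [234. 148.  16.  22.]
bulb_mid 0.54 [314. 144.   7.  10.]
stand_rib 0.
[... 281 characters left out ...]
.71096242, -12.32238876]), 'qd': array([ 0.03422075,  0.11403166, -0.02676006, -0.05654555,  0.00880035,
        0.0468487 , -0.02617762]), 'joint_efforts': array([-5.84144545e-04, -5.27486801e+01, -1.26772296e+00, -1.53744918e+01,
       -5.20173227e-02, -8.33671074e-04,  3.84980785e-05]), 'tcp_pos': array([ 0.22471715, -0.58318858,  0.30273636]), 'orientation': array([[ 9.33118936e-01,  3.59567868e-01,  9.73222367e-06],
       [ 3.59567868e-01, -9.33118936e-01, -3.56216615e-06],
       [ 7.80048171e-06,  6.82331961e-06, -1.00000000e+00]]), 'ft_force': array([-0.37448588,  0.06758389,  0.24226797]), 'ft_torque': array([-0.00092607, -0.01908573,  0.04056287]), 'opening': 0.08783216525760879}
```

```bash
python3 - <<'E'
import cv2
a=cv2.imread('pics/scene0.png')[100:400,150:450]; b=cv2.imread('pics/top0.png')[110:330,200:450]
cv2.imwrite('pics/a.png',cv2.resize(a,(600,600),interpolation=cv2.INTER_CUBIC))
cv2.imwrite('pics/b.png',cv2.resize(b,(680,598),interpolation=cv2.INTER_CUBIC))
E
```

```text
(no output)
```

View pics/a.png

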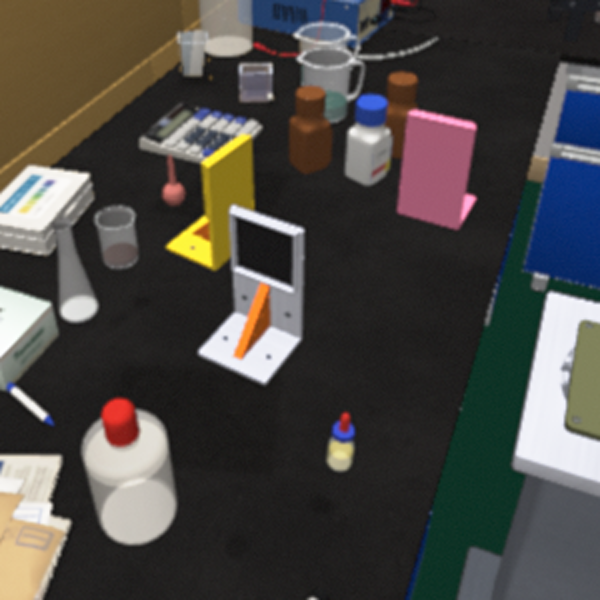

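View pics/b.png

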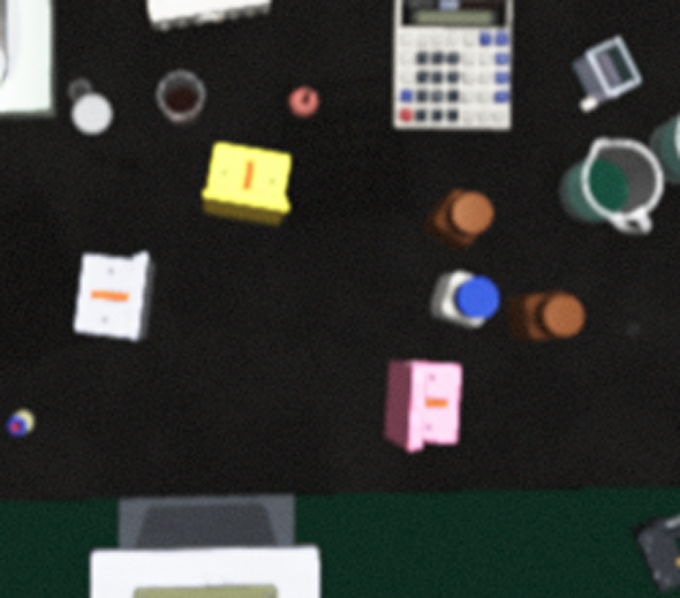

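The scene view shows the silver stand with its orange rib around (265,300) in the crop, its bay facing the camera. The look-alikes are yellow and pink. The blue-capped tub is at (370,140), flanked by two brown ones. In the top view the stand is at about (112,297) and the tub at about (467,297). The long leg will tip towards image right. Next I fit the poses with silhouettes.

```bash
cat > fit.py <<'E'
from h import *
from scipy.optimize import minimize
from scipy.spatial.transform import Rotation as Ro
def box(a,b): return np.array([[x,y,z] for x in(a[0],b[0]) for y in(a[1],b[1]) for z in(a[2],b[2])])
STAND=[box((-.054,0,0),(.054,.1,.008)),box((-.054,0,0),(.054,.008,.192)),
 np.array([[s*.007,a,b] for s in(-1,1) for a,b in((0.008,.008),(.088,.008),(.008,.088))])]+[box((-.05,.008,.092),(.05,.016,.192))]
t=np.linspace(0,2*np.pi,24)
TUB=[box((-.031,-.031,-.077),(.031,.031,.044)),np.array([[.027*np.cos(q),.027*np.sin(q),z] for q in t for z in(.044,.077)])]
def cyl(r,h): return [np.array([[r*np.cos(q),r*np.sin(q),z] for q in t for z in(-h/2,h/2)])]
S=4
def mask(p,parts,R,o):
    m=np.zeros((420*S,560*S),np.uint8)
    for P in parts:
        uv=proj(p,P@R.T+o)*S+S/2-.5
        cv2.fillConvexPoly(m,cv2.convexHull(np.round(uv).astype(np.int32)),1)
    return cv2.resize(m.astype(np.float32),(560,420),interpolation=cv2.INTER_AREA)
def fit(views,parts,x0,z0,R0=np.eye(3),yaw=True):
    def c(v):
        R=Ro.from_euler('z',v[2]*100 if yaw else 0,degrees=True).as_matrix()@R0; s=0
        for p,M in views:
            m=mask(p,parts,R,np.array([v[0],v[1],z0])); s+=1-np.minimum(m,M).sum()/np.maximum(m,M).sum()
        return s/len(views)
    best=None
    for d in((-10,0,10) if yaw else (0,)):
        v=np.array([x0[0],x0[1],(x0[2]+d)/100]); 
        r=minimize(c,v,method='Nelder-Mead',options=dict(initial_simplex=np.vstack([v,v+[.015,0,0],v+[0,.015,0],v+[0,0,.08]]),xatol=2e-4,fatol=1e-4))
        if best is None or r.fun<best.fun: best=r
    return best.x*[1,1,100],best.fun
def pick(p,name,uv):
    L=[r for r in viewer.cut_out(name,p) if np.hypot(*(np.array(r['box'][:2])-uv))<14]
    return L[0]['pixels'].astype(np.float32)
E
python3 - <<'E'
from fit import *
a=shot('scene');b=shot('top')
sv=[(a,pick(a,'stand_corner',(277,247))),(b,pick(b,'stand_corner',(243,219)))]
x0=ray(b,(253,219),.0); print('guess',x0)
for v in(sv,sv[:1],sv[1:]): print('stand',fit(v,STAND,(x0[0],x0[1],0),0))
tv=[(a,pick(a,'bottle_mid',(333,170))),(b,pick(b,'bottle_mid',(371,219)))]
x0=ray(b,(371,219),.08)
for v in(tv,tv[:1],tv[1:]): print('tub',fit(v,TUB,(x0[0],x0[1],0),.077))
for n,uv,h in(('red_bottle_mid',(217,338),.0885),('beaker_mid',(209,217),.04),('flask_mid',(189,236),.079),('bulb_mid',(238,191),.049)): print(n,ray(a,uv,h)[:2])
print('dropper',ray(a,(150+340/2,100+440/2),.043)[:2])
for n,uv in(('yellow',(255,202)),('pink',(370,183))): print(n,ray(a,uv,.09)[:2])
print('brown',ray(b,(400,225),.077)[:2],ray(b,(369,192),.077)[:2], 'pink top',ray(b,(354,259),.1))
E
```

```text
guess [0.50989581 0.07566262 0.        ]
stand (array([ 0.50732192,  0.0691246 , -7.53113183]), np.float64(0.0483279824256897))
stand (array([ 0.50644409,  0.07195323, -8.26839834]), np.float64(0.03335994482040405))
stand (array([ 0.50748455,  0.06831764, -7.76835391]), np.float64(0.047821879386901855))
tub (array([ 0.49662707, -0.36375783, -5.03124676]), np.float64(0.14929181337356567))
tub (array([ 0.4962648 , -0.36117729, -3.3063273 ]), np.float64(0.12709569931030273))
tub (array([  0.49694491,  -0.36481267, -12.84343738]), np.float64(0.159371018409729))
red_bottle_mid [0.50950603 0.41773252]
beaker_mid [0.79188063 0.01214819]
flask_mid [0.7631678  0.15328108]
bulb_mid [ 0.77220141 -0.144427  ]
dropper [0.33850507 0.2567594 ]
yellow [ 0.65880682 -0.05425868]
pink [ 0.35589179 -0.29711484]
brown [ 0.47353633 -0.47321735] [ 0.59879229 -0.3624587 ] pink top [ 0.35349184 -0.29416643  0.1       ]
```

```bash
cat > to.py <<'E'
from h import *
from scipy.spatial.transform import Rotation as Ro
import sys
C=np.array([.507,.0695,0]); W=-7.8
RL=Ro.from_euler('z',W,degrees=True).as_matrix()
def stand_tool(theta, back=0., dz=0., C=C, RL=RL):
    "tool pose for a rib grasp with the stand tipped by theta deg, withdrawn by back"
    Rt=RL@Ro.from_euler('x',theta,degrees=True).as_matrix()
    s=2**-.5; T=np.array([[0,1,0],[s,0,-s],[-s,0,-s]])
    R=Rt@T
    g=C+Rt@np.array([0,.04,.04])
    return g-R[:,2]*(.045+back)+[0,0,dz],R
def row(p,R,s=None):
    s=s or manip.read_state(); R0=np.array(s['orientation'])
    d=R0.T@(np.asarray(p)-s['tcp_pos'])*100; r=Ro.from_matrix(R0.T@R).as_rotvec(degrees=True)
    print('[%.2f,%.2f,%.2f, %.2f,%.2f,%.2f]  |d|=%.1fcm ang=%.1f'%(*d,*r,np.linalg.norm(d),np.linalg.norm(r)))
E
python3 -m pendant '[[[34.8,-27.6,-2.7,0,0,0],[34.8,-27.6,-2.7,0,0,0],[34.8,-27.6,-2.7,0,0,0],[34.8,-27.6,-2.7,0,0,0],[34.8,-27.6,-2.7,0,0,0],[34.8,-27.6,-2.7,0,0,0],[34.8,-27.6,-2.7,0,0,0],[34.8,-27.6,-2.7,0,0,0],[34.8,-27.6,-2.7,0,0,0],[34.8,-27.6,-2.7,0,0,0]]]' 0
python3 -m pendant '[[[28.5,-44.5,-0.2,0,0,0],[28.5,-44.5,-0.2,0,0,0],[28.5,-44.5,-0.2,0,0,0],[28.5,-44.5,-0.2,0,0,0],[28.5,-44.5,-0.2,0,0,0],[28.5,-44.5,-0.2,0,0,0],[28.5,-44.5,-0.2,0,0,0],[28.5,-44.5,-0.2,0,0,0],[28.5,-44.5,-0.2,0,0,0],[28.5,-44.5,-0.2,0,0,0]]]'
python3 -c "
from to import *
s=manip.read_state();print(s['qpos'])
p,R=stand_tool(0,.17,.03);print(p);row(p,R)"
```

```text
time: 2.13
tcp_pos: [0.4366, -0.2231, 0.3284]
orientation: [[0.933, 0.359, 0.001], [0.359, -0.933, -0.0], [0.0, 0.001, -1.0]]
ft_force: [0.7, -0.7, 0.0]
opening: 0.0882
time: 2.97
tcp_pos: [0.5198, 0.1854, 0.33]
orientation: [[0.933, 0.36, 0.001], [0.36, -0.933, -0.0], [0.001, 0.001, -1.0]]
ft_force: [1.1, 0.0, -0.4]
opening: 0.088
[-19.08732917  31.86867506  -8.68345681 100.6928893    6.23012232
  47.8619277  -99.58433982]
[0.53306118 0.25975128 0.22202796]
[3.90,-6.47,10.80, -23.90,-40.58,-57.85]  |d|=13.2cm ang=74.6
```

```bash

python3 -m pendant '[[[3.9,-6.5,0,-12,-20,-29],[3.9,-6.5,0,-12,-20,-29],[3.9,-6.5,0,-12,-20,-29],[3.9,-6.5,0,-12,-20,-29],[3.9,-6.5,0,-12,-20,-29],[3.9,-6.5,5,-24,-40.5,-58],[3.9,-6.5,8,-24,-40.5,-58],[3.9,-6.5,10.8,-24,-40.5,-58],[3.9,-6.5,10.8,-24,-40.5,-58],[3.9,-6.5,10.8,-24,-40.5,-58]]]'
python3 -c "
from to import *
s=manip.read_state();print(s['qpos'])
p,R=stand_tool(0,.08);print(p);row(p,R)
shot('scene','c1')"
```

```text
time: 3.8
tcp_pos: [0.5324, 0.2597, 0.2198]
orientation: [[0.132, 0.985, -0.107], [0.712, -0.169, -0.682], [-0.69, 0.013, -0.724]]
ft_force: [-0.5, 0.2, 0.3]
opening: 0.088
[-36.74439912  56.74961157 -10.45619941  79.01885487  32.43690224
  85.24582445 -70.32171756]
[0.5244243  0.19670048 0.12838835]
[1.71,0.16,11.00, -0.83,-1.37,-1.92]  |d|=11.1cm ang=2.5
```

View pics/c1.png

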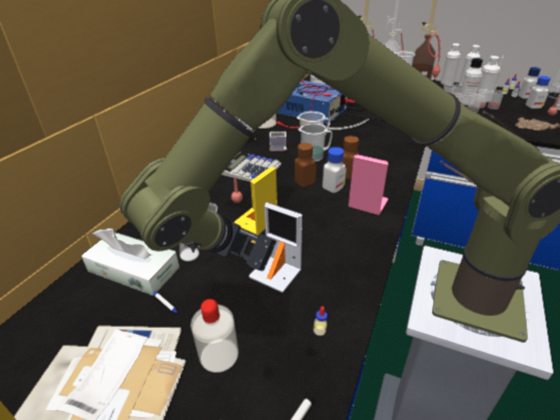

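```bash

python3 -m pendant '[[[0.9,0.1,5,-0.8,-1.4,-1.9],[1.7,0.2,8,-0.8,-1.4,-1.9],[1.7,0.2,11,-0.8,-1.4,-1.9],[1.7,0.2,11,-0.8,-1.4,-1.9],[1.7,0.2,11,-0.8,-1.4,-1.9]]]'
python3 -c "
from to import *
s=manip.read_state()
p,R=stand_tool(0,0);print(p);row(p,R)"
```

```text
time: 4.27
tcp_pos: [0.5233, 0.1973, 0.1273]
orientation: [[0.089, 0.991, -0.097], [0.699, -0.132, -0.703], [-0.709, -0.005, -0.705]]
ft_force: [0.3, 0.8, 0.0]
opening: 0.0878
[0.51674707 0.14065532 0.07181981]
[-0.08,0.12,7.95, -0.03,0.18,0.36]  |d|=8.0cm ang=0.4
```

```bash

python3 -m pendant '[[[-0.1,0.1,3,0,0.2,0.4],[-0.1,0.1,6,0,0.2,0.4],[-0.1,0.1,7.5,0,0.2,0.4],[-0.1,0.1,8,0,0.2,0.4],[-0.1,0.1,8,0,0.2,0.4]]]' 0
python3 -m pendant '[[[0,0,0,0,0,0],[0,0,0,0,0,0],[0,0,0,0,0,0],[0,0,0,0,0,0],[0,0,0,0,0,0],[0,0,0,0,0,0]]]' 0.75
python3 -c "
from to import *
p,R=stand_tool(0,0);print(p);row(p,R)
q=shot('scene');cv2.imwrite('pics/c2.png',cv2.resize(q['img'][190:310,210:350,::-1],(700,600),interpolation=cv2.INTER_CUBIC))"
```

```text
time: 4.68
tcp_pos: [0.5171, 0.1406, 0.0721]
orientation: [[0.099, 0.99, -0.096], [0.701, -0.138, -0.699], [-0.706, 0.002, -0.708]]
ft_force: [-0.2, 0.3, 1.1]
opening: 0.0881
time: 5.18
tcp_pos: [0.5171, 0.141, 0.0723]
orientation: [[0.099, 0.99, -0.096], [0.702, -0.138, -0.699], [-0.706, 0.002, -0.709]]
ft_force: [-0.1, 0.1, 0.2]
opening: 0.0502
[0.51674707 0.14065532 0.07181981]
[0.01,-0.04,0.06, -0.00,-0.12,-0.15]  |d|=0.1cm ang=0.2
```

View pics/c2.png

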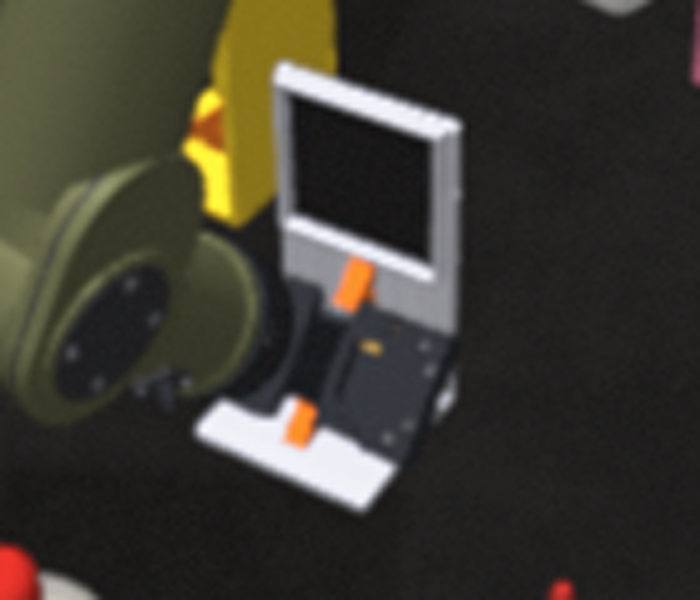

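The gripper is centred over the orange rib (about (350,285) to (300,425) in the crop) and nothing is touching, so I close it.

```bash

python3 -m pendant '[[[0,0,0,0,0,0],[0,0,0,0,0,0],[0,0,0,0,0,0],[0,0,0,0,0,0],[0,0,0,0,0,0],[0,0,0,0,0,0],[0,0,0,0,0,0],[0,0,0,0,0,0],[0,0,0,0,0,0],[0,0,0,0,0,0]]]' 1
python3 -c "
from to import *
s=manip.read_state();print(s['qpos'],s['ft_force'])
for th in (6,12,18,24,30,36,42,48):
  p,R=stand_tool(th,0,.0015);row(p,R)"
```

```text
time: 6.07
tcp_pos: [0.5165, 0.1408, 0.0722]
orientation: [[0.098, 0.99, -0.097], [0.701, -0.138, -0.699], [-0.706, 0.001, -0.708]]
ft_force: [-4.1, 0.8, 0.4]
opening: 0.0138
[-31.07758523  65.34447544  -7.28184345  94.48113114  42.09012617
  63.99453891 -78.1039051 ] [-4.07599389  0.84711857  0.40722723]
[-1.15,0.03,-0.02, -0.07,5.92,-0.13]  |d|=1.2cm ang=5.9
[-2.20,0.04,0.15, -0.07,11.92,-0.13]  |d|=2.2cm ang=11.9
[-3.23,0.04,0.42, -0.06,17.92,-0.14]  |d|=3.3cm ang=17.9
[-4.22,0.04,0.80, -0.05,23.92,-0.14]  |d|=4.3cm ang=23.9
[-5.17,0.04,1.28, -0.05,29.92,-0.14]  |d|=5.3cm ang=29.9
[-6.06,0.05,1.86, -0.04,35.92,-0.15]  |d|=6.3cm ang=35.9
[-6.89,0.05,2.53, -0.03,41.92,-0.15]  |d|=7.3cm ang=41.9
[-7.64,0.05,3.28, -0.02,47.92,-0.15]  |d|=8.3cm ang=47.9
```

```bash
cat >> to.py <<'E'
def arc(t0,dth,n,dz=0.,C=C):
    "rows turning the stand about its edge, from the pose measured now (taken as tilt t0)"
    s=manip.read_state(); print('F',np.round(s['ft_force'],1),'M',np.round(s['ft_torque'],2))
    R0=np.array(s['orientation']);p0=np.array(s['tcp_pos']);ax=RL[:,0]
    for k in range(1,n+1):
        q=Ro.from_rotvec(ax*np.radians(dth*k)).as_matrix()
        row(C+q@(p0-C)+[0,0,dz],q@R0,s)
E
python3 -c "
from to import *
arc(0,2.5,10,.0005)"
```

```text
F [-4.1  0.8  0.4] M [ 0.57  0.48 -0.62]
[-0.48,0.00,-0.03, 0.01,2.50,-0.00]  |d|=0.5cm ang=2.5
[-0.92,0.00,0.00, 0.01,5.00,-0.01]  |d|=0.9cm ang=5.0
[-1.37,0.00,0.05, 0.02,7.50,-0.01]  |d|=1.4cm ang=7.5
[-1.81,0.00,0.12, 0.02,10.00,-0.01]  |d|=1.8cm ang=10.0
[-2.24,0.01,0.21, 0.03,12.50,-0.02]  |d|=2.3cm ang=12.5
[-2.67,0.01,0.31, 0.03,15.00,-0.02]  |d|=2.7cm ang=15.0
[-3.10,0.01,0.44, 0.04,17.50,-0.02]  |d|=3.1cm ang=17.5
[-3.52,0.01,0.58, 0.04,20.00,-0.03]  |d|=3.6cm ang=20.0
[-3.94,0.01,0.74, 0.05,22.50,-0.03]  |d|=4.0cm ang=22.5
[-4.34,0.01,0.92, 0.05,25.00,-0.04]  |d|=4.4cm ang=25.0
```

```bash

python3 -m pendant '[[[-0.48,0,-0.03,0,2.5,0],[-0.92,0,0,0,5,0],[-1.37,0,0.05,0,7.5,0],[-1.81,0,0.12,0,10,0],[-2.24,0,0.21,0,12.5,0],[-2.67,0,0.31,0,15,0],[-3.1,0,0.44,0,17.5,0],[-3.52,0,0.58,0,20,0],[-3.94,0,0.74,0,22.5,0],[-4.34,0,0.92,0,25,0]]]' 
python3 -c "
from to import *
p,R=stand_tool(25,0);row(p,R)
arc(25,2.5,10,0)"
```

```text
time: 6.9
tcp_pos: [0.5123, 0.1041, 0.0961]
orientation: [[0.13, 0.991, -0.044], [0.932, -0.137, -0.334], [-0.337, 0.002, -0.941]]
ft_force: [0.0, -0.3, -4.2]
opening: 0.0135
[-0.00,-0.05,0.07, 0.09,-0.31,-0.13]  |d|=0.1cm ang=0.3
F [ 0.  -0.3 -4.2] M [ 0.73 -0.19 -0.05]
[-0.45,0.00,0.01, 0.01,2.50,0.00]  |d|=0.4cm ang=2.5
[-0.89,0.00,0.03, 0.01,5.00,0.01]  |d|=0.9cm ang=5.0
[-1.34,0.00,0.08, 0.02,7.50,0.01]  |d|=1.3cm ang=7.5
[-1.78,0.00,0.15, 0.02,10.00,0.02]  |d|=1.8cm ang=10.0
[-2.22,0.00,0.23, 0.03,12.50,0.02]  |d|=2.2cm ang=12.5
[-2.65,0.01,0.33, 0.03,15.00,0.02]  |d|=2.7cm ang=15.0
[-3.08,0.01,0.46, 0.04,17.50,0.03]  |d|=3.1cm ang=17.5
[-3.50,0.01,0.60, 0.05,20.00,0.03]  |d|=3.6cm ang=20.0
[-3.92,0.01,0.76, 0.05,22.50,0.03]  |d|=4.0cm ang=22.5
[-4.33,0.01,0.93, 0.06,25.00,0.04]  |d|=4.4cm ang=25.0
```

```bash

python3 -m pendant '[[[-0.45,0,0.06,0,2.5,0],[-0.89,0,0.08,0,5,0],[-1.34,0,0.13,0,7.5,0],[-1.78,0,0.2,0,10,0],[-2.22,0,0.28,0,12.5,0],[-2.65,0,0.38,0,15,0],[-3.08,0,0.51,0,17.5,0],[-3.5,0,0.65,0,20,0],[-3.92,0,0.81,0,22.5,0],[-4.33,0,0.98,0,25,0]]]' 
python3 -c "
from to import *
p,R=stand_tool(50,0);row(p,R)
arc(50,2.5,10,0)"
```

```text
time: 7.73
tcp_pos: [0.5068, 0.0596, 0.1012]
orientation: [[0.136, 0.991, 0.016], [0.986, -0.137, 0.092], [0.094, 0.004, -0.996]]
ft_force: [0.2, 0.3, -4.6]
opening: 0.014
[0.10,-0.12,0.01, 0.21,-0.38,-0.06]  |d|=0.2cm ang=0.4
F [ 0.2  0.3 -4.6] M [-0.13 -0.02  0.09]
[-0.44,0.00,0.01, 0.00,2.50,0.01]  |d|=0.4cm ang=2.5
[-0.89,0.00,0.04, 0.01,5.00,0.02]  |d|=0.9cm ang=5.0
[-1.33,0.00,0.09, 0.01,7.50,0.03]  |d|=1.3cm ang=7.5
[-1.77,0.00,0.16, 0.01,10.00,0.04]  |d|=1.8cm ang=10.0
[-2.20,0.00,0.25, 0.01,12.50,0.05]  |d|=2.2cm ang=12.5
[-2.63,0.00,0.35, 0.02,15.00,0.06]  |d|=2.7cm ang=15.0
[-3.06,0.00,0.48, 0.02,17.50,0.07]  |d|=3.1cm ang=17.5
[-3.48,0.00,0.62, 0.02,20.00,0.07]  |d|=3.5cm ang=20.0
[-3.89,0.00,0.79, 0.02,22.50,0.08]  |d|=4.0cm ang=22.5
[-4.30,0.00,0.97, 0.03,25.00,0.09]  |d|=4.4cm ang=25.0
```

```bash

python3 -m pendant '[[[0.05,-0.05,0.05,0.2,0,0],[0.05,-0.05,0.1,0.2,0,0],[0.05,-0.05,0.1,0.2,0,0]]]' 
python3 -c "
from to import *
p,R=stand_tool(50,0);row(p,R)
arc(50,2.5,10,0)"
```

```text
time: 7.98
tcp_pos: [0.5066, 0.0575, 0.1005]
orientation: [[0.138, 0.99, 0.013], [0.987, -0.139, 0.087], [0.087, 0.001, -0.996]]
ft_force: [-1.4, -5.2, 4.8]
opening: 0.0137
[0.31,-0.13,-0.04, 0.05,-0.02,-0.18]  |d|=0.3cm ang=0.2
F [-1.4 -5.2  4.8] M [-1.32  0.24 -0.05]
[-0.44,0.00,0.02, 0.01,2.50,0.00]  |d|=0.4cm ang=2.5
[-0.88,0.00,0.07, 0.02,5.00,0.00]  |d|=0.9cm ang=5.0
[-1.32,0.00,0.13, 0.02,7.50,0.01]  |d|=1.3cm ang=7.5
[-1.75,0.01,0.21, 0.03,10.00,0.01]  |d|=1.8cm ang=10.0
[-2.18,0.01,0.31, 0.04,12.50,0.01]  |d|=2.2cm ang=12.5
[-2.61,0.01,0.43, 0.05,15.00,0.01]  |d|=2.6cm ang=15.0
[-3.03,0.01,0.56, 0.06,17.50,0.01]  |d|=3.1cm ang=17.5
[-3.44,0.01,0.72, 0.06,20.00,0.02]  |d|=3.5cm ang=20.0
[-3.85,0.01,0.89, 0.07,22.50,0.02]  |d|=3.9cm ang=22.5
[-4.25,0.01,1.08, 0.08,25.00,0.02]  |d|=4.4cm ang=25.0
```

```bash

python3 -m pendant '[[[-0.3,-0.05,-0.01,0,2.5,0],[-0.7,-0.05,0.04,0,5,0],[-1.1,-0.05,0.1,0,7.5,0],[-1.53,-0.05,0.18,0,10,0],[-1.96,-0.05,0.28,0,12.5,0],[-2.4,-0.05,0.4,0,15,0],[-2.82,-0.05,0.53,0,17.5,0],[-3.23,-0.05,0.69,0,20,0],[-3.64,-0.05,0.86,0,22.5,0],[-3.64,-0.05,0.86,0,22.5,0]]]' 
python3 -c "
from to import *
p,R=stand_tool(72.5,0);row(p,R)
p,R=stand_tool(90,0);row(p,R)
arc(72,2,9,0)"
```

```text
time: 8.82
tcp_pos: [0.5015, 0.0201, 0.0873]
orientation: [[0.127, 0.99, 0.065], [0.878, -0.143, 0.457], [0.461, -0.001, -0.887]]
ft_force: [0.0, -2.3, 0.0]
opening: 0.0138
[0.38,-0.13,-0.12, 0.14,0.02,-0.40]  |d|=0.4cm ang=0.4
[-2.67,-0.11,0.35, 0.20,17.52,-0.37]  |d|=2.7cm ang=17.5
F [ 0.  -2.3  0. ] M [-0.42 -0.22 -0.02]
[-0.35,0.00,0.02, 0.01,2.00,0.00]  |d|=0.4cm ang=2.0
[-0.70,0.00,0.05, 0.03,4.00,0.01]  |d|=0.7cm ang=4.0
[-1.05,0.01,0.10, 0.04,6.00,0.01]  |d|=1.1cm ang=6.0
[-1.39,0.01,0.15, 0.06,8.00,0.02]  |d|=1.4cm ang=8.0
[-1.74,0.01,0.22, 0.07,10.00,0.02]  |d|=1.8cm ang=10.0
[-2.08,0.01,0.30, 0.08,12.00,0.03]  |d|=2.1cm ang=12.0
[-2.42,0.02,0.39, 0.10,14.00,0.03]  |d|=2.4cm ang=14.0
[-2.75,0.02,0.49, 0.11,16.00,0.04]  |d|=2.8cm ang=16.0
[-3.08,0.02,0.61, 0.13,18.00,0.04]  |d|=3.1cm ang=18.0
```

```bash

python3 -m pendant '[[[-0.33,0,0.01,0,2,0],[-0.66,0,0.04,0,4,0],[-0.99,-0.01,0.08,0,6,0],[-1.32,-0.02,0.12,0,8,0],[-1.65,-0.03,0.17,0,10,0],[-1.98,-0.04,0.24,0,12,0],[-2.15,-0.04,0.28,0,13,0],[-2.32,-0.04,0.32,0,14,0],[-2.47,-0.04,0.36,0,15,0],[-2.47,-0.04,0.36,0,15,0]]]' 
python3 -c "
from to import *
p,R=stand_tool(87.5,0);row(p,R)
p,R=stand_tool(90,0);row(p,R)
arc(87.5,.5,5,0)"
```

```text
time: 9.65
tcp_pos: [0.4985, 0.0007, 0.0727]
orientation: [[0.106, 0.99, 0.096], [0.729, -0.143, 0.67], [0.676, -0.001, -0.736]]
ft_force: [1.7, 1.5, -1.2]
opening: 0.0139
[0.21,-0.09,-0.11, 0.24,-0.07,-0.34]  |d|=0.3cm ang=0.4
[-0.24,-0.09,-0.11, 0.25,2.43,-0.33]  |d|=0.3cm ang=2.5
F [ 1.7  1.5 -1.2] M [-0.79 -0.11 -0.05]
[-0.09,0.00,0.00, 0.00,0.50,0.00]  |d|=0.1cm ang=0.5
[-0.18,0.00,0.00, 0.01,1.00,0.00]  |d|=0.2cm ang=1.0
[-0.26,0.00,0.01, 0.01,1.50,0.01]  |d|=0.3cm ang=1.5
[-0.35,0.00,0.01, 0.01,2.00,0.01]  |d|=0.4cm ang=2.0
[-0.44,0.00,0.02, 0.01,2.50,0.01]  |d|=0.4cm ang=2.5
```

```bash

python3 -m pendant '[[[-0.09,0,0,0,0.5,0],[-0.18,0,0,0,1,0],[-0.26,0,0.01,0,1.5,0],[-0.35,0,0.01,0,2,0],[-0.42,0,0.01,0,2.5,0],[-0.42,0,0.01,0,2.5,0],[-0.42,0,0.01,0,2.5,0]]]' 
python3 -c "
from to import *
s=manip.read_state();print(s['ft_force'],s['ft_torque'])
p,R=stand_tool(90,0);row(p,R)
q=shot('scene');cv2.imwrite('pics/c3.png',cv2.resize(q['img'][150:310,230:420,::-1],(712,600),interpolation=cv2.INTER_CUBIC))"
```

```text
time: 10.23
tcp_pos: [0.4982, -0.0012, 0.0708]
orientation: [[0.1, 0.99, 0.101], [0.697, -0.142, 0.703], [0.71, 0.0, -0.704]]
ft_force: [1.0, 6.2, 2.9]
opening: 0.014
[1.00389828 6.15552528 2.89368938] [ 0.22279785 -0.11784072  0.03268131]
[0.03,-0.09,-0.12, 0.28,-0.27,-0.26]  |d|=0.1cm ang=0.5
```

View pics/c3.png

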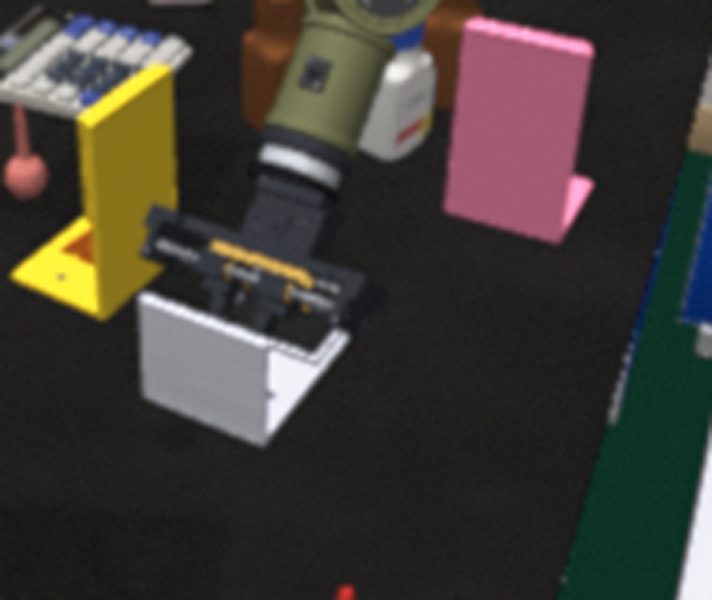

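Flat, with a slight press of about 7 N. I open and withdraw along the tool axis.

```bash

python3 -m pendant '[[[0,0,0,0,0,0],[0,0,0,0,0,0],[0,0,0,0,0,0],[0,0,-0.1,0,0,0],[0,0,-0.1,0,0,0],[0,0,-1.5,0,0,0],[0,0,-4,0,0,0],[0,-1,-8,0,0,0],[0,-2,-12,0,0,0],[0,-2,-14,0,0,0]]]' 0
python3 -c "
from fit import *
s=manip.read_state();print(s['tcp_pos'],s['qpos'],s['ft_force'])
R0=Ro.from_euler('x',90,degrees=True).as_matrix()
b=shot('top','t2');a=shot('scene')
for n in('stand_corner','bottle_mid'):
  for p in(a,b):
    for r in viewer.cut_out(n,p)[:5]: print(n,round(r['score'],2),np.round(r['box']))
cv2.imwrite('pics/c4.png',np.hstack([cv2.resize(q['img'][y:y+150,x:x+100,::-1],(400,600),interpolation=cv2.INTER_CUBIC) for q,y,x in((b,150,220),(a,170,240))]))
"
```

```text
time: 11.12
tcp_pos: [0.4627, -0.0993, 0.1713]
orientation: [[0.101, 0.99, 0.102], [0.697, -0.144, 0.702], [0.71, 0.001, -0.705]]
ft_force: [0.2, 0.6, -0.1]
opening: 0.0782
[ 0.46269145 -0.09930884  0.17125966] [ 65.33389827  74.10742987 -74.30006606 113.69528     38.27117315
  39.15517821 -26.19295695] [ 0.19379666  0.58604726 -0.10785735]
stand_corner 0.9 [299. 243.  63.  50.]
stand_corner 0.69 [367. 184.  39.  62.]
stand_corner 0.6 [255. 201.  41.  70.]
stand_corner 0.69 [354. 262.  27.  28.]
stand_corner 0.63 [279. 223.  56.  27.]
stand_corner 0.6 [292. 176.  32.  26.]
bottle_mid 0.74 [306. 165.  20.  36.]
bottle_mid 0.62 [354. 156.  11.  37.]
bottle_mid 0.49 [333. 181.  17.  25.]
bottle_mid 0.79 [369. 193.  26.  20.]
bottle_mid 0.69 [401. 226.  29.  22.]
bottle_mid 0.51 [372. 217.  26.  12.]
```

View pics/c4.png

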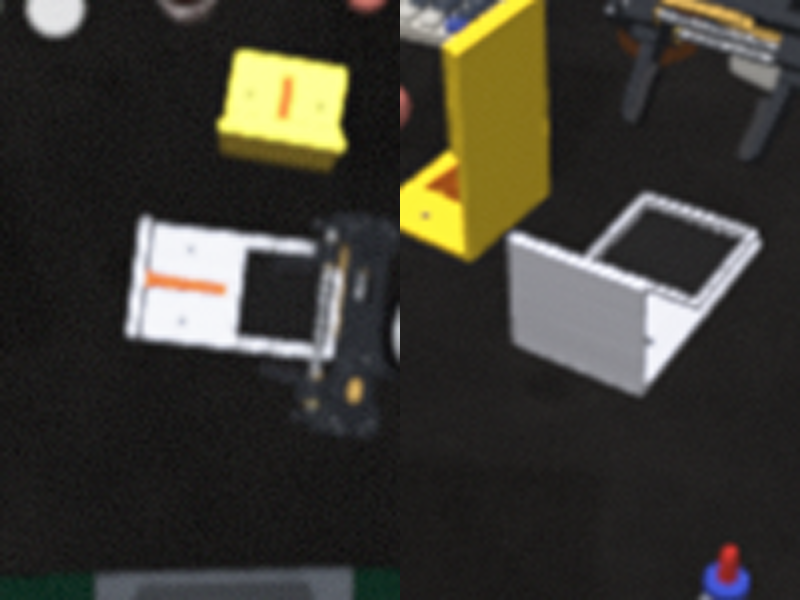

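```bash
cat >> to.py <<'E'
D=np.column_stack([RL[:,1],RL[:,0],[0,0,-1.]])
E
python3 -c "
from to import *
for f in((.46,-.11,.26),(.44,-.12,.34)):row(f,D)"
```

```text
[5.47,-0.19,-7.49, 0.03,-45.26,-0.28]  |d|=9.3cm ang=45.3
[10.26,-2.04,-14.02, 0.03,-45.26,-0.28]  |d|=17.5cm ang=45.3
```

```bash

python3 -m pendant '[[[2.7,-0.2,-3.7,0,0,0],[5.5,-0.2,-7.5,0,-6,0],[5.5,-0.2,-7.5,0,-12,0],[10,-2,-14,0,-18,0],[10,-2,-14,0,-25,0],[10,-2,-14,0,-32,0],[10,-2,-14,0,-38,0],[10,-2,-14,0,-45.2,-0.3],[10,-2,-14,0,-45.2,-0.3],[10,-2,-14,0,-45.2,-0.3]]]'
python3 - <<'E'
from fit import *
s=manip.read_state();print(s['tcp_pos'],s['qpos'])
a=shot('scene');b=shot('top')
def blue(p,uv):
    h=cv2.cvtColor(p['img'],cv2.COLOR_RGB2HSV); m=((h[...,0]>100)&(h[...,0]<130)&(h[...,1]>150)&(h[...,2]>80)).astype(np.uint8)
    n,l,st,c=cv2.connectedComponentsWithStats(m); 
    k=[i for i in range(1,n) if np.hypot(*(c[i]-uv))<15 and st[i,4]>20]; print(st[k],c[k])
    return (l==k[0]).astype(np.float32)
CAP=TUB[1:]
cv=[(a,blue(a,(335,155))),(b,blue(b,(375,219)))]
for v in(cv,cv[:1],cv[1:]): print('cap',fit(v,CAP,(.497,-.363,0),.077,yaw=False))
R0=Ro.from_euler('x',90,degrees=True).as_matrix()
sv=[(a,pick(a,'stand_corner',(300,243))),(b,pick(b,'stand_corner',(283,221)))]
for v in(sv,sv[:1],sv[1:]): print('stand',fit(v,STAND,(.507,.0695,-8),0,R0))
cv2.imwrite('pics/c5.png',cv2.resize(b['img'][150:270,220:420,::-1],(800,480),interpolation=cv2.INTER_CUBIC))
E
```

```text
time: 12.25
tcp_pos: [0.4403, -0.1196, 0.3379]
orientation: [[0.13, 0.991, 0.0], [0.991, -0.13, 0.002], [0.002, 0.0, -1.0]]
ft_force: [-0.6, 0.7, -1.4]
opening: 0.0877
[ 0.44026075 -0.11957871  0.33787069] [ 50.79083453  37.28671578 -68.3162054  113.47732777  41.21836772
  58.42731584 -44.73772959]
[[328 147  15  16 205]] [[334.89756098 154.0195122 ]]
[[368 211  16  16 191]] [[375.7486911  218.92670157]]
cap (array([ 0.49859285, -0.36538762,  5.44325196]), np.float64(0.1503104269504547))
cap (array([ 0.49875728, -0.3627183 ,  7.30513472]), np.float64(0.10217571258544922))
cap (array([ 0.4960172 , -0.36891223,  0.0675959 ]), np.float64(0.146950364112854))
stand (array([ 0.50922572,  0.07154109, -7.5967056 ]), np.float64(0.05392250418663025))
stand (array([ 0.50871878,  0.0725046 , -7.66580814]), np.float64(0.035665035247802734))
stand (array([ 0.50924861,  0.06982605, -7.61345019]), np.float64(0.06574112176895142))
```

View pics/c5.png

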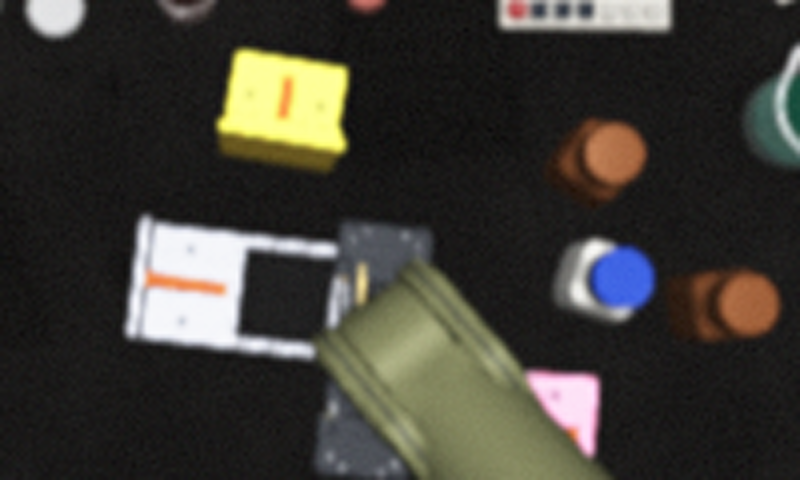

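```bash
python3 -c "
from to import *
row((.4975,-.365,.26),D);row((.4975,-.365,.187),D)"
```

```text
[-23.20,9.09,7.58, -0.11,-0.21,-0.15]  |d|=26.0cm ang=0.3
[-23.23,9.10,14.88, -0.11,-0.21,-0.15]  |d|=29.0cm ang=0.3
```

```bash

python3 -m pendant '[[[-23.2,9.1,4,0,0,0],[-23.2,9.1,4,0,0,0],[-23.2,9.1,4,0,0,0],[-23.2,9.1,4,0,0,0],[-23.2,9.1,5,0,0,0],[-23.2,9.1,6,-0.1,-0.2,-0.1],[-23.2,9.1,7.6,-0.1,-0.2,-0.1],[-23.2,9.1,7.6,-0.1,-0.2,-0.1],[-23.2,9.1,7.6,-0.1,-0.2,-0.1],[-23.2,9.1,7.6,-0.1,-0.2,-0.1]]]'
python3 -c "
from to import *
print(manip.read_state()['qpos'])
row((.4975,-.365,.187),D)
a=shot('scene')
cv2.imwrite('pics/c6.png',cv2.resize(a['img'][100:220,270:410,::-1],(700,600),interpolation=cv2.INTER_CUBIC))"
```

```text
time: 13.28
tcp_pos: [0.4977, -0.3637, 0.2604]
orientation: [[0.135, 0.991, 0.001], [0.991, -0.135, 0.003], [0.003, 0.001, -1.0]]
ft_force: [0.3, 0.2, -0.3]
opening: 0.088
[ 62.41149294  53.65235501 -61.83489641  92.31939717  50.75978406
  66.09100235 -19.63813363]
[-0.16,-0.01,7.34, 0.04,-0.16,0.03]  |d|=7.3cm ang=0.2
```

View pics/c6.png

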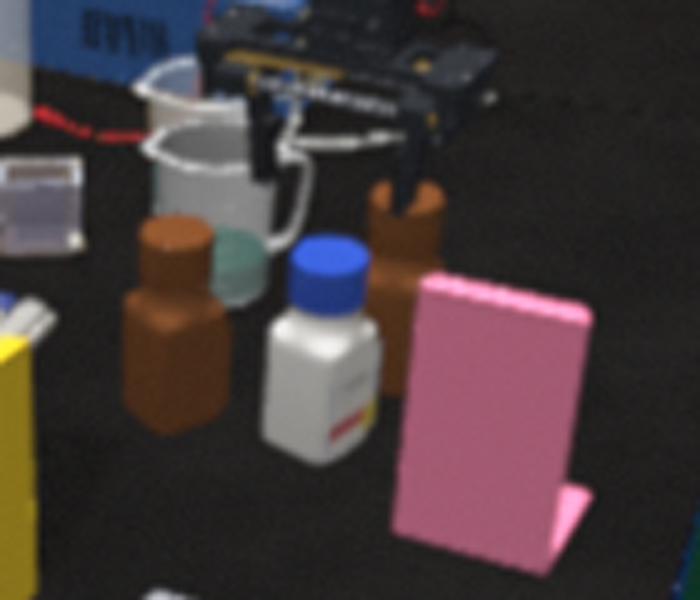

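The open fingers, at about columns 262 and 408, straddle the blue cap at (330,270). I descend and grip the cap.

```bash

python3 -m pendant '[[[-0.1,0,3,0,0,0],[-0.1,0,5,0,0,0],[-0.1,0,6.5,0,0,0],[-0.1,0,7.3,0,0,0],[-0.1,0,7.3,0,0,0]]]'
python3 -m pendant '[[[0,0,0,0,0,0],[0,0,0,0,0,0],[0,0,0,0,0,0],[0,0,0,0,0,0],[0,0,0,0,0,0],[0,0,0,0,0,0],[0,0,0,0,0,0],[0,0,0,0,0,0],[0,0,0,0,0,0]]]' 1
python3 -m pendant '[[[0,0,-0.5,0,0,0],[0,0,-1.5,0,0,0],[0,0,-3,0,0,0],[0,0,-3,0,0,0],[0,0,-3,0,0,0]]]'
python3 -c "
from to import *
C2=np.array([.509,.071,0]);b=C2+.142*-RL[:,1];print(b)
row((b[0],b[1],.24),D)"
```

```text
time: 13.75
tcp_pos: [0.4977, -0.3636, 0.1873]
orientation: [[0.133, 0.991, 0.0], [0.991, -0.133, 0.002], [0.002, -0.0, -1.0]]
ft_force: [-0.0, 1.2, 0.7]
opening: 0.088
time: 14.5
tcp_pos: [0.4978, -0.3636, 0.1878]
orientation: [[0.133, 0.991, 0.0], [0.991, -0.133, 0.002], [0.002, 0.0, -1.0]]
ft_force: [-1.7, -0.4, 5.2]
opening: 0.0531
time: 14.92
tcp_pos: [0.4985, -0.3638, 0.2191]
orientation: [[0.133, 0.991, 0.003], [0.991, -0.133, 0.001], [0.001, 0.003, -1.0]]
ft_force: [-0.7, -0.7, -5.4]
opening: 0.0531
[ 0.48972839 -0.06968619  0.        ]
[29.03,-4.78,-2.06, 0.16,-0.09,0.14]  |d|=29.5cm ang=0.2
```

```bash

python3 -m pendant '[[[2,-0.2,-4,0,0,0],[5,-0.5,-5,0,0,0],[8,-1,-5,0,0,0],[11,-1.7,-5,0,0,0],[14,-2.3,-5,0,0,0],[17,-2.8,-5,0,0,0],[20,-3.3,-5,0,0,0],[23,-3.8,-5,0,0,0],[26,-4.3,-5,0,0,0],[28,-4.6,-5,0,0,0]]]'
python3 -m pendant '[[[0.9,-0.2,1,0,0,0],[0.9,-0.2,2,0,0,0],[0.9,-0.2,3,0,0,0],[0.9,-0.2,3,0,0,0]]]'
python3 - <<'E'
from fit import *
from to import row,D,RL
s=manip.read_state();print(s['tcp_pos'],s['qpos'],s['ft_force'],s['opening'])
a=shot('scene');b=shot('top')
row((.4897,-.0697,.2),D)
L=viewer.cut_out('bottle_mid',a)
for r in L[:4]: print(round(r['score'],2),np.round(r['box']))
z=s['tcp_pos'][2]-.187+.077
e=proj(a,np.array([.4897,-.0697,z]))[0]; print(e)
r=min(L,key=lambda r:np.hypot(*(np.array(r['box'][:2])-e)))
for z0 in (z,): print(fit([(a,r['pixels'].astype(np.float32))],TUB[:1],(.4897,-.0697,20),z0))
cv2.imwrite('pics/c7.png',cv2.resize(a['img'][140:300,220:400,::-1],(675,600),interpolation=cv2.INTER_CUBIC))
E
```

```text
time: 15.75
tcp_pos: [0.4896, -0.0768, 0.2697]
orientation: [[0.13, 0.992, 0.003], [0.992, -0.13, 0.003], [0.003, 0.003, -1.0]]
ft_force: [0.6, 0.4, -3.9]
opening: 0.0535
time: 16.08
tcp_pos: [0.4876, -0.0694, 0.2373]
orientation: [[0.131, 0.991, -0.001], [0.991, -0.131, 0.001], [0.001, -0.001, -1.0]]
ft_force: [-0.4, -0.8, -4.9]
opening: 0.0533
[ 0.48761282 -0.06940387  0.23733609] [ 36.99840859  47.11424874 -59.61031305 114.61212777  53.56835375
  51.65017682 -59.88792539] [-0.42654937 -0.76639197 -4.85885865] 0.053297301693575536
[-0.06,0.13,3.89, 0.05,-0.14,0.22]  |d|=3.9cm ang=0.3
0.86 [308. 204.  23.  55.]
0.8 [351. 158.  13.  41.]
0.47 [309. 169.  14.  10.]
[308.27345856 201.08751662]
(array([ 0.48929078, -0.07905777, -0.35530482]), np.float64(0.19624114036560059))
```

View pics/c7.png

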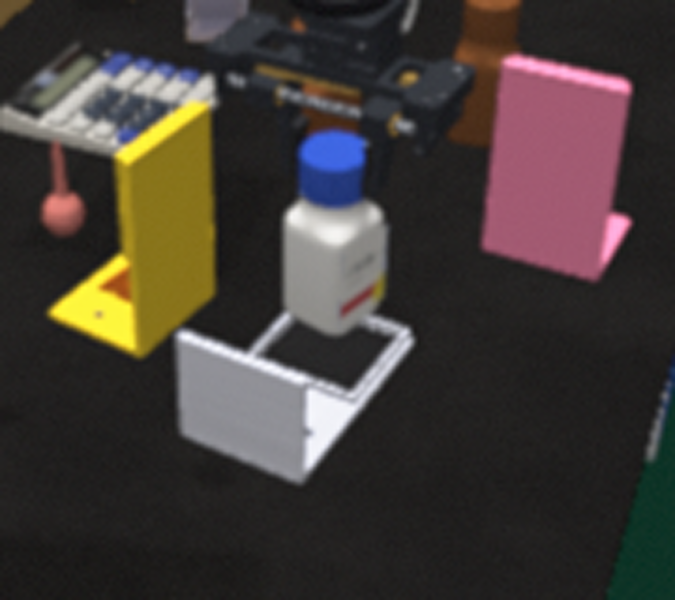

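```bash
python3 - <<'E'
from fit import *
s=manip.read_state();z=s['tcp_pos'][2]-.187+.077
a=shot('scene')
L=viewer.cut_out('bottle_mid',a); r=min(L,key=lambda r:np.hypot(*(np.array(r['box'][:2])-(308,204))))
M=r['pixels'].astype(np.float32); ys,xs=np.nonzero(M); print(xs.min(),xs.max(),ys.min(),ys.max())
for dz in(-.005,0,.005): print(dz,fit([(a,M)],TUB,(.4897,-.0697,20),z+dz))
h=cv2.cvtColor(a['img'],cv2.COLOR_RGB2HSV); m=((h[...,0]>100)&(h[...,0]<130)&(h[...,1]>150)&(h[...,2]>80)&(M>0)).astype(np.float32); print(m.sum())
print('cap',fit([(a,m)],TUB[1:],(.4897,-.0697,0),z,yaw=False))
E
```

```text
295 322 175 228
-0.005 (array([ 0.49161674, -0.07020352, 36.96726483]), np.float64(0.14477425813674927))
0 (array([ 0.48970944, -0.06378201, 35.75385751]), np.float64(0.15244191884994507))
0.005 (array([ 0.48656579, -0.05590376, 35.24957874]), np.float64(0.16085439920425415))
278.0
cap (array([ 0.48959156, -0.06360969,  1.78043964]), np.float64(0.2010059356689453))
```

```bash
python3 - <<'E'
from fit import *
s=manip.read_state();z=s['tcp_pos'][2]-.187
a=shot('scene'); 
L=viewer.cut_out('bottle_mid',a); r=min(L,key=lambda r:np.hypot(*(np.array(r['box'][:2])-(308,204))))
M=r['pixels'].astype(np.float32)
for q in((296,223.2),(309.3,228),(322.7,220)): print(ray(a,q,z+.002)[:2])
o=np.array([.4897,-.067,z+.077])
im=cv2.resize(a['img'][160:240,270:350,::-1],(600,600),interpolation=cv2.INTER_CUBIC); ims=[]
for y in(-8,37):
    j=im.copy(); R=Ro.from_euler('z',y,degrees=True).as_matrix()
    for P in TUB:
        h=cv2.convexHull((((proj(a,P@R.T+o)-[270,160])*7.5)+3.25).astype(np.int32)); cv2.polylines(j,[h],True,(0,255,0),1)
    e=(((proj(a,TUB[0]@R.T+o)-[270,160])*7.5)+3.25).astype(int)
    for k in range(0,8,2): cv2.line(j,tuple(map(int,e[k])),tuple(map(int,e[k+1])),(0,0,255),1)
    ims.append(j[:,100:500])
cv2.imwrite('pics/c8.png',np.hstack(ims))
for y in range(-45,45,7):
    R=Ro.from_euler('z',y,degrees=True).as_matrix(); b=9
    for dx in np.arange(-.006,.007,.003):
        for dy in np.arange(-.009,.01,.003):
            m=mask(a,TUB,R,o+[dx,dy,0]); b=min(b,1-np.minimum(m,M).sum()/np.maximum(m,M).sum())
    print(y,round(b,3),end=' ')
E
```

```text
[ 0.51796072 -0.04497773]
[ 0.47296137 -0.03837247]
[ 0.44881924 -0.09062302]
-45 0.203 -38 0.217 -31 0.228 -24 0.228 -17 0.223 -10 0.21 -3 0.187 4 0.182 11 0.199 18 0.228 25 0.211 32 0.186 39 0.183
```

View pics/c8.png

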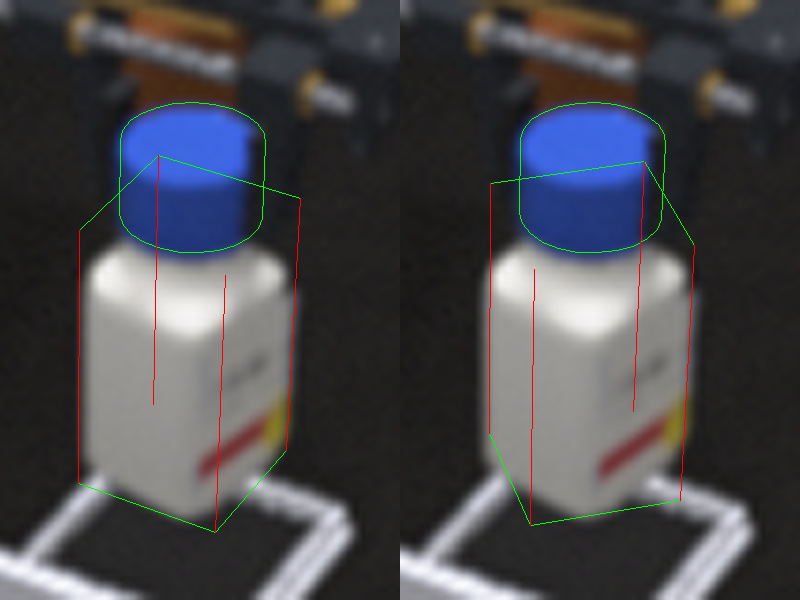

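The overlay puts the tub on the bay centre to within about 3 mm, with its yaw roughly 12° off the bay. I trim the yaw by 8° and lower it.

```bash

python3 -m pendant '[[[0,0.1,0,0,0,-4],[0,0.1,0.8,0,0,-8],[0,0.1,1.6,0,0,-8],[0,0.1,2.4,0,0,-8],[0,0.1,3,0,0,-8],[0,0.1,3.5,0,0,-8],[0,0.1,3.7,0,0,-8],[0,0.1,3.7,0,0,-8],[0,0.1,3.7,0,0,-8]]]'
python3 -m pendant '[[[0,0,0.1,0,0,0],[0,0,0.2,0,0,0],[0,0,0.3,0,0,0],[0,0,0.3,0,0,0]]]'
```

```text
time: 17.18
tcp_pos: [0.4903, -0.0678, 0.2031]
orientation: [[-0.008, 1.0, 0.004], [1.0, 0.008, 0.003], [0.003, 0.004, -1.0]]
ft_force: [0.4, -0.1, -3.8]
opening: 0.0533
time: 17.52
tcp_pos: [0.4903, -0.0679, 0.2001]
orientation: [[-0.008, 1.0, 0.004], [1.0, 0.008, 0.003], [0.003, 0.004, -1.0]]
ft_force: [0.1, -0.5, -4.7]
opening: 0.0531
```

```bash

python3 -m pendant '[[[0,-0.05,0.1,0,0,0],[0,-0.1,0.2,0,0,0],[0,-0.1,0.3,0,0,0],[0,-0.1,0.35,0,0,0],[0,-0.1,0.35,0,0,0]]]'
python3 -m pendant '[[[0,0,0.05,0,0,0],[0,0,0.1,0,0,0],[0,0,0.1,0,0,0]]]'
```

```text
time: 17.93
tcp_pos: [0.4892, -0.0679, 0.1964]
orientation: [[-0.008, 1.0, 0.004], [1.0, 0.008, 0.003], [0.003, 0.004, -1.0]]
ft_force: [0.1, 0.0, -3.9]
opening: 0.0534
time: 18.18
tcp_pos: [0.4893, -0.0677, 0.1957]
orientation: [[-0.008, 1.0, 0.004], [1.0, 0.008, 0.003], [0.003, 0.004, -1.0]]
ft_force: [-0.7, 0.4, -0.8]
opening: 0.0532
```

Contact: the load is transferring at the expected height. One more 0.5 mm step, then I take a quick look before releasing.

```bash

python3 -m pendant '[[[0,0,0.05,0,0,0],[0,0,0.05,0,0,0]]]'
python3 - <<'E'
from h import *
a=shot('scene');b=shot('top')
cv2.imwrite('pics/c9.png',np.hstack([cv2.resize(q['img'][y:y+105,x:x+70,::-1],(400,600),interpolation=cv2.INTER_CUBIC) for q,y,x in((b,170,240),(a,170,275))]))
E
```

```text
time: 18.35
tcp_pos: [0.4893, -0.0675, 0.1956]
orientation: [[-0.009, 1.0, 0.005], [1.0, 0.009, 0.003], [0.003, 0.005, -1.0]]
ft_force: [-1.9, -0.5, 3.5]
opening: 0.0534
```

View pics/c9.png

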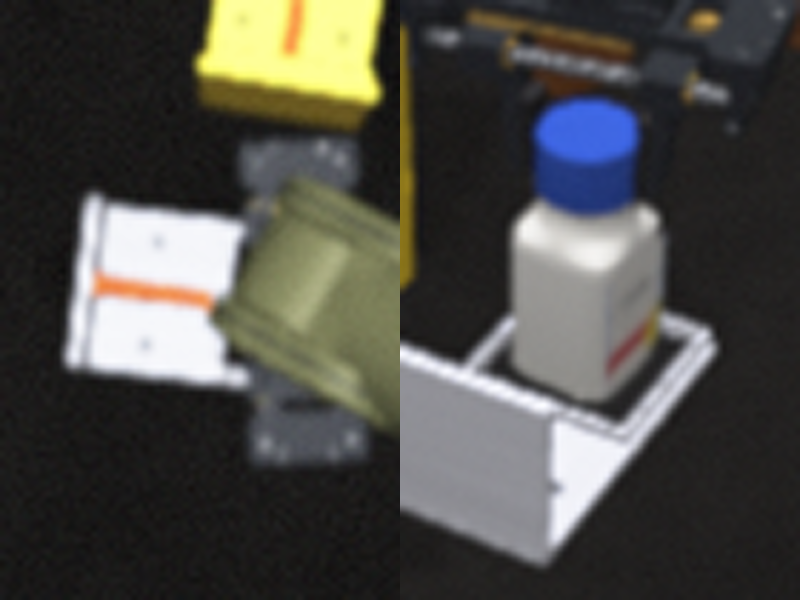

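The tub is upright inside the rim, clear of all sides. I release and rise.

```bash

python3 -m pendant '[[[0,0,0,0,0,0],[0,0,0,0,0,0],[0,0,0,0,0,0],[0,0,0,0,0,0],[0,0,0,0,0,0],[0,0,-1,0,0,0],[0,0,-3,0,0,0],[0,0,-6,0,0,0],[0,0,-9,0,0,0],[0,0,-12,0,0,0]]]' 0
python3 -m pendant '[[[-4,0,-2,0,0,0],[-8,-2,-3,0,0,0],[-12,-4,-3,0,0,0],[-16,-5,-3,0,0,0],[-18,-6,-3,0,0,0],[-18,-6,-3,0,0,0],[-18,-6,-3,0,0,0]]]'
python3 - <<'E'
from fit import *
a=shot('scene');b=shot('top')
R0=Ro.from_euler('x',90,degrees=True).as_matrix()
cv2.imwrite('pics/c10.png',np.hstack([cv2.resize(q['img'][y:y+150,x:x+100,::-1],(400,600),interpolation=cv2.INTER_CUBIC) for q,y,x in((b,150,220),(a,140,250))]))
for n in('bottle_mid','stand_corner'):
  for p in(a,b):
    for r in viewer.cut_out(n,p)[:4]: print(n,round(r['score'],2),np.round(r['box']))
E
```

```text
time: 19.28
tcp_pos: [0.4885, -0.0677, 0.3168]
orientation: [[-0.009, 1.0, 0.004], [1.0, 0.009, 0.003], [0.003, 0.004, -1.0]]
ft_force: [0.2, -0.7, -0.2]
opening: 0.0879
time: 19.87
tcp_pos: [0.4291, -0.2502, 0.3454]
orientation: [[-0.004, 1.0, 0.003], [1.0, 0.004, 0.004], [0.004, 0.003, -1.0]]
ft_force: [0.7, 1.1, 0.3]
opening: 0.0881
bottle_mid 0.94 [349. 157.  18.  43.]
bottle_mid 0.87 [307. 216.  26.  55.]
bottle_mid 0.77 [305. 165.  17.  41.]
bottle_mid 0.33 [210. 220.  23.  35.]
bottle_mid 0.8 [294. 222.  15.  17.]
bottle_mid 0.72 [400. 226.  30.  22.]
bottle_mid 0.62 [368. 191.  24.  20.]
stand_corner 0.97 [300. 247.  63.  43.]
stand_corner 0.92 [258. 202.  43.  67.]
stand_corner 0.72 [368. 184.  39.  64.]
stand_corner 0.67 [279. 222.  56.  31.]
stand_corner 0.64 [289. 178.  31.  26.]
stand_corner 0.49 [347. 259.  12.  31.]
```

View pics/c10.png

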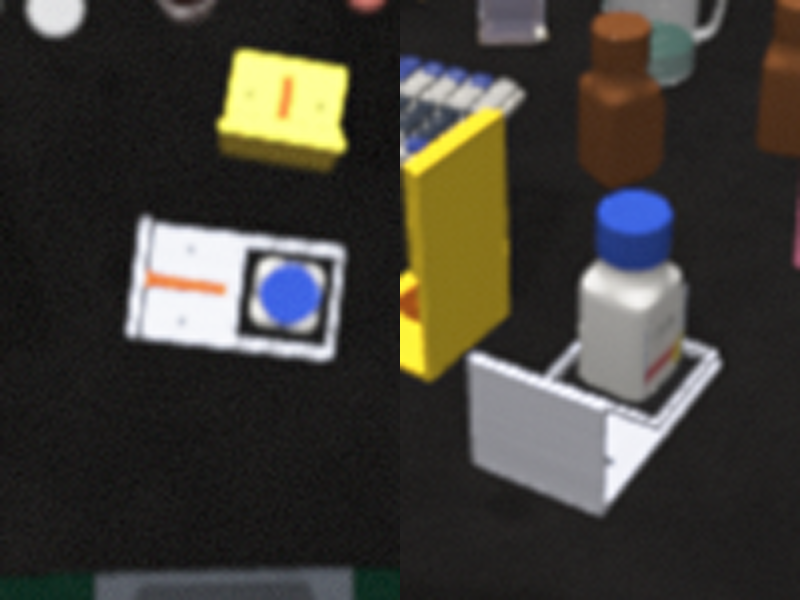

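The final views show the tub upright and centred in the bay, the stand flat, and the gripper clear. I hand the job in.

```bash
python3 -c "
from station import manip
print(manip.sign_off())"
```

```text
the job is handed in; nothing more can be done
None
```

The stand is tipped flat with its bay facing up, and the blue-capped tub stands upright inside the rim. I handed the job in at about 20 s on the robot's clock.

- **Stand:** I gripped the silver stand by its orange rib and turned it 90° about its corner edge in small steps. I pressed it down lightly (about 7 N) and let go. The fitted corner moved by about 2 mm, which is within the measuring error. Early in the tip the gripper carried about 4.6 N, so the edge may have been up to about 1 mm off the worktop until I lowered it again.
- **Tub:** I lifted it by the cap, turned it about 8° and lowered it in small steps until it touched down. I released it at a contact force of about 8 N.
- **Last checks:** The final pictures show the tub upright and centred in the bay, clear of the rim, and the stand flat. The gripper was open, about 0.19 m away and touching nothing. I saw no change in the neighbouring things in view, but did not re-measure them; the red bottle, flask and dropper were not fully in the last crops.
- **Less certain:** The silhouette fits of the tub were loose (about 15% mismatch), because its rounded edges are not in my model. I judged its heading from a picture overlay instead.

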